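Square the edge former to the fence

TASK

Using fingertip pushes only, at its corners and sides, walk the heavy cast former round on the bed plate until it sits between the two clamp studs with its long flat back flush against the fence; then leave it. Push it gently: do not lift, tip or slam it, and leave the other loose things where they are.

Things in the scene. Friction and masses are not known exactly. Their poses are not given: they have to be found in the camera images.
- bed: Edge-bending station, fixed: ground steel bed plate with a fence and two strap clamps. Origin at bench height (z 0) below the middle of the fence's upright face; +x level, square into the fence, away from the robot; +y along the fence to the left. Plate: x -240 to 70, y -185 to 185 mm, top at z 10 mm.
- fence_mid (a point): On the bed at (0, 0, 26) mm: middle of the upright face of the dark angle-iron fence. The face is the plane x = 0 of the bed, y -140 to 140 mm, z 10 to 42 mm. Axes as the bed's.
- stud_left (a point): On the bed at (-45, 105, 72) mm: top of the left clamp stud. Around it a lift spring 20 mm in diameter, a nut and a strap 26 mm wide (x), swung outward: |y| 88 to 174 mm, z 44 to 54 mm. Clear way between the two springs: 190 mm.
- stud_right (a point): The same at (-45, -105, 72) mm: top of the right clamp stud, its strap swung outward to the right.
- former: Dark grey cored iron casting, 2 kg +-20%, friction about 0.6 +-20%. Foot: rectangular slab 100 (x) x 140 (y) x 24 mm high; on it a boss 100 mm wide up to z 48 mm, rounded at the front (-x, to -40 mm), flat at the back (+x). Origin under the foot's centre, on the bed. Seated, its axes are along the bed's; at the start it is turned 40 to 110 degrees anticlockwise (from above) of that.
- back_left (a point): On the former at (50, 70, 12) mm: the +y end of its flat back, the long side of the foot at x = 50 mm, on the boss's flat side, which belongs against the fence.
- back_right (a point): On the former at (50, -70, 12) mm: the -y end of its flat back. The foot's rim stands 1.5 mm clear of the bed: the former rests on a pad 54 (x) x 76 (y) mm under its middle.
- screwdriver: Bystander: screwdriver with a black handle, 210 mm long, 26 mm thick, lying on the bench left of the bed. Origin below its middle, x towards the tip.
- spanner: Bystander: steel spanner, 170 mm long, 38 mm wide, 8 mm thick, lying on the bench right of the bed. Origin below its middle, along x.
- screw_jar: Bystander: clear jar with a steel cap, 52 mm in diameter, 66 mm high, on the bench beside the bed's near right corner. Origin at the centre of its underside.
- tape_roll: Bystander: roll of tape lying flat, 90 mm in diameter, 24 mm high, on the bench beside the bed's near left corner. Origin at the centre of its underside.
- edge_strip: Bystander: bent strip of steel edge, 5 mm thick, an arc of 100 mm radius, 157 mm from end to end, lying on the bench left of the bed. Origin near the middle of its arc, the ends towards -x.
- mount_disc: Bystander: round black binding disc, 90 mm in diameter, 8 mm thick, with four screw holes, lying on the bench right of the bed. Origin at the centre of its underside.
- spare_nut: Bystander: steel hexagon flange nut, flange 30 mm in diameter, 20 mm high, on the bed's near left corner. Origin at the centre of its underside.
There are look-alikes about, which are no part of the job. What is shaped like the former but purple is not meant.

How it is judged:
By the outcome, as a careful person would: the job done as asked, in the order asked, and still so for the second after the job is handed in, with the robot touching nothing.
It also fails if it takes over 72 s, if anything falls off the work surface, if the arm or the gripper's body presses on something with over 40 N, if the wrist force passes 120 N, or if a joint passes its speed limit or range.

ROBOT

A 7-joint arm with a two-finger parallel gripper is mounted at the origin on the work surface. World frame = base frame: x ahead of the robot, y to its left, z up, the work surface at z = 0. Lengths are in mm, angles in degrees, forces in N, time in s.
With the tool pointing down it reaches from about 375 to 925 mm from the base axis. Payload 3.1 kg.
Tool frame: the origin (TCP) lies on the centre line of the jaws, within the pads' length; the fingertips stand 19 mm ahead of it and the grasp point (between the pads) is the TCP (tip_extent is the distance from the TCP to the fingertips, in mm); z points along the fingers, y is the line along which they close (so a half turn about z gives the same grasp; the last joint's range is limited). The gripper opens to 85 mm and grips with 20 to 120 N. Pads are 22 mm wide; open, the fingers measure 114 mm over their backs; the gripper's body (76 mm by 85 mm) begins 54 mm behind the grasp point. The pads swing forward as they close: fully open they stand 13 mm farther back than shut.
Start: joints at [61.604, 21.939, 2.515, 91.553, -1.026, 66.532, -2.859], TCP at [251.823, -599.24, 250.269] pointing down, gripper open.
Joint ranges: [-149.38, 149.38], [-23.57, 123.04], [-84.95, 90], [0, 143.3], [-89.99, 269.99], [3.08, 112.72], [-163.45, 163.45]. Speed limits (degrees/s): [159.86, 159.86, 180, 180, 180, 180, 180].

INTERFACE

Orientations are given as a 3x3 rotation matrix whose columns are the frame's x, y, z axes.
In Python, from station import * gives the robot as it stands.
- The arm moves only by the shell command python3 -m jog 'ROWS' [FORCE]. ROWS is JSON, a list of rows, each an object with "jaw": the finger opening in mm, from 0 to 85.4; "slide": the shift along the tool's x, y, z in mm, a list of three; "delta_rot": the turn, a rotation vector about the tool's x, y, z in rad, a list of three. In form: [{"jaw": jaw, "slide": [tx, ty, tz], "delta_rot": [rx, ry, rz]}, ...]. A call has exactly 5 rows; each row shifts and turns the commanded pose from where the row before left it, along the tool's axes as they then stand; what a row does not reach is not made up. A row lasts 1/8 s, in which the tool goes at most 62.5 mm and 10.7 degrees, less where a joint would pass 70% of its speed; a pose out of reach is approached as far as the arm can. A call is refused whole if a number of a shift passes 62.5 or a number of a turn 0.188, either way. A call with a gripper value outside its range is refused whole. The fingers move at their own pace and stop on an object; FORCE is the grip in N (left out, the last holds). Time passes only in rows, so rows that do not move let the fingers close, or fill a call up. It gives the time, the measured TCP pose, the force, the opening and the grip force at its end, in the units of the state.
- observe(): the state, without advancing time (a new reading comes with each control period).
- grab_frame(name): name is "side" or "top" or "wrist"; returns the picture (400x640x3 uint8, blue, green, red); there is no depth.
- camera_model(name): a dict with "mtx" (3x3 intrinsics, pixels), "dist" ([k1, k2, p1, p2, k3] as OpenCV has them; the pictures are not rectified), "R" (3x3) and "t" (3): a world point X has camera coordinates R X + t. Camera axes: x right, y down, z forward; pixel columns grow to the right and rows downward; lengths in mm; the calibration is good to about 2 mm. A picture is of the moment at which its call begins: read the wrist's pose just before it. camera_model takes no time and is no camera call; for the wrist camera it gives the pose at the moment of the call.
- sign_off(): hands the job in; it is judged then, once.
The state is a dict: "clock": time; "joint_positions": joint angles; "joint_vel": joint speeds; "joint_torque": joint torques, N m; "tool_pos": TCP position; "tool_rot": TCP orientation; "contact_force": force on the tool from outside, world axes, zero at the start; "torque": the same for the moment, N m; "grip_width": finger opening in mm; "grip_force": force on a finger pad.
Only numpy, scipy, OpenCV 4.12 (cv2) and the standard library are available. Lean on these libraries where they do the work, as an engineer would, in place of code of your own. Each camera call takes 0.05 s, during which the arm holds its last target. There are 200 camera calls.

## Working session

There is one attempt and no reset: what is moved stays moved. The work goes in short steps, Python scripts to look and compute and a shell command to move; the robot and the scene stay as the last step left them, time stands still between calls to the robot, and variables do not carry over. Pictures are saved under pics/ and viewed, at most 10 in all, crops included, and the job is handed in when it is done.

```bash
mkdir -p pics; ls
python3 - <<'E'
from station import *
import cv2,numpy as np
for n in ("top","side"):
    im=grab_frame(n); cv2.imwrite(f"pics/{n}0.png",im)
    c=camera_model(n); print(n,np.round(c["mtx"],1).tolist(),np.round(c["dist"],3),np.round(c["R"],3).tolist(),np.round(c["t"],1))
s=observe();print({k:np.round(v,2).tolist() for k,v in s.items()})
E
```

```text
pics
top [[361.0, 0.0, 314.7], [0.0, 361.0, 199.7], [0.0, 0.0, 1.0]] [-0.026  0.     0.     0.     0.   ] [[-0.057, -0.998, 0.001], [-0.97, 0.055, -0.237], [0.236, -0.014, -0.972]] [ 34.2 518.1 790.9]
side [[476.8, 0.0, 318.2], [0.0, 476.8, 194.9], [0.0, 0.0, 1.0]] [-0.129  0.     0.     0.     0.   ] [[-0.869, -0.494, 0.02], [-0.267, 0.436, -0.859], [0.416, -0.752, -0.511]] [ 460.6  188.9 1334. ]
{'clock': 0.1, 'joint_positions': [61.61, 21.99, 2.51, 91.64, -1.02, 66.53, -2.86], 'joint_vel': [0.0, 0.01, 0.19, -0.18, -0.05, -0.04, 0.02], 'joint_torque': [0.0, -43.47, 1.03, -25.05, 0.01, 0.01, 0.0], 'tool_pos': [251.48, -598.51, 249.02], 'tool_rot': [[0.92, 0.39, -0.0], [0.39, -0.92, 0.0], [-0.0, -0.0, -1.0]], 'contact_force': [0.14, -0.42, 0.35], 'torque': [0.01, -0.01, -0.03], 'grip_force': 0.0, 'grip_width': 85.6}
```

View pics/top0.png

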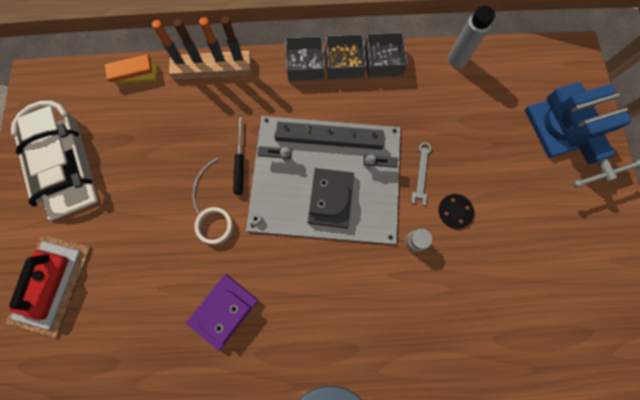

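View pics/side0.png

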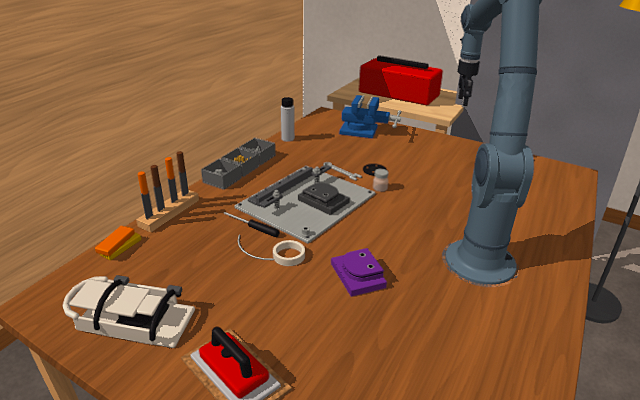

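Two things could be taken for the former. In the top view, the dark grey casting on the bed is at (331,198) and the purple look-alike on the bench is at (222,312). I choose the grey one. The fence runs from (276,130) to (384,142), the studs are at (286,153) and (370,160), and the spare nut is at (256,220). Next is a close crop to check this.

Run:
```python
import cv2
im=cv2.imread("pics/top0.png")[110:250,240:410]
cv2.imwrite("pics/crop1.png",cv2.resize(im,None,fx=4.2,fy=4.2,interpolation=cv2.INTER_CUBIC))
```

```text
(no output)
```

View pics/crop1.png

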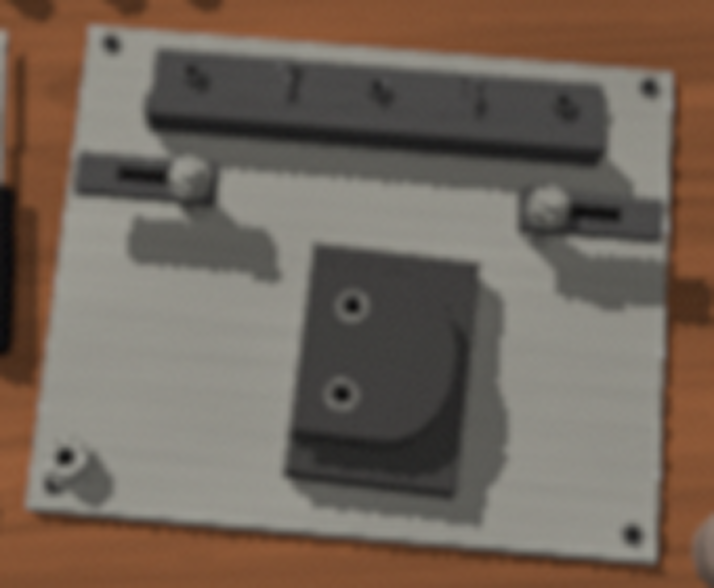

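```bash
cat > h.py <<'E'
from station import *
import cv2,numpy as np
from scipy.optimize import minimize,least_squares
def proj(P,c):
    return cv2.projectPoints(np.asarray(P,float).reshape(-1,1,3),cv2.Rodrigues(np.array(c["R"]))[0],np.array(c["t"],float),np.array(c["mtx"]),np.array(c["dist"]))[0].reshape(-1,2)
def place(p,pts,z0):
    a=np.radians(p[2]);R=np.array([[np.cos(a),-np.sin(a)],[np.sin(a),np.cos(a)]])
    pts=np.asarray(pts,float);return np.c_[pts[:,:2]@R.T+p[:2],pts[:,2]+z0]
FOOT=[[x,y,z] for x in(-50,50) for y in(-70,70) for z in(1.5,24)]
th=np.linspace(np.pi/2,1.5*np.pi,19)
b2=[(50,50),*zip(10+50*np.cos(th),50*np.sin(th)),(50,-50)]
BOSS=[[x,y,z] for z in(24,48) for x,y in b2]
S=4
def sil(p,c,roi):
    u0,v0,w,h=roi;m=np.zeros((h*S,w*S),np.uint8)
    for g in(FOOT,BOSS):
        q=(proj(place(p,g,10),c)-[u0,v0]+.5)*S-.5
        cv2.fillConvexPoly(m,cv2.convexHull((q*16).astype(np.int32)),255,shift=4)
    return m
def fit(im,c,p0,thr=85,margin=25,occ=None):
    q=proj(place(p0,FOOT+BOSS,10),c);u0,v0=(q.min(0)-margin).astype(int);u1,v1=(q.max(0)+margin).astype(int)
    roi=(u0,v0,u1-u0,v1-v0)
    g=cv2.cvtColor(im[v0:v1,u0:u1],cv2.COLOR_BGR2GRAY)
    G=cv2.resize(g,None,fx=S,fy=S,interpolation=cv2.INTER_CUBIC)
    m=(G<thr).astype(np.uint8)
    n,L=cv2.connectedComponents(m);s=sil(p0,c,roi)>0
    k=np.bincount(L[s&(m>0)],minlength=n).argmax()
    M=cv2.morphologyEx((L==k).astype(np.uint8)*255,cv2.MORPH_CLOSE,np.ones((25,25)))
    Mb=cv2.GaussianBlur(M,(0,0),4).astype(float)
    f=lambda p:np.mean((cv2.GaussianBlur(sil(p,c,roi),(0,0),4)-Mb)**2)/650
    best=None
    for d in(0,):
        r=minimize(f,np.array(p0,float),method="Nelder-Mead",options=dict(initial_simplex=np.array(p0)+np.array([[0,0,0],[15,0,0],[0,15,0],[0,0,15]]),xatol=.02,fatol=1e-4))
    return r.x,r.fun,M,roi
def w2b(B,p):
    a=np.radians(B[2]);d=np.array(p[:2])-B[:2]
    r=[np.cos(a)*d[0]+np.sin(a)*d[1],-np.sin(a)*d[0]+np.cos(a)*d[1]]
    return np.array(r+([p[2]-B[2]] if len(p)>2 else []))
def b2w(B,xy):
    a=np.radians(B[2]);return np.array([B[0]+np.cos(a)*xy[0]-np.sin(a)*xy[1],B[1]+np.sin(a)*xy[0]+np.cos(a)*xy[1]])
E
python3 - <<'E'
from h import *
c=camera_model("top");im=cv2.imread("pics/top0.png")
px=(np.array([(90,25),(673,72),(657,563),(27,510)])+.5)/4.2-.5+[240,110]
pl=np.array([(70,185,10),(70,-185,10),(-240,-185,10),(-240,185,10)])
r=least_squares(lambda p:(proj(place(p,pl,0),c)-px).ravel(),[600,0,0]);B=r.x
print("bed",B.round(2),"res",r.fun.round(2)); np.save("bed.npy",B)
cc=-np.array(c["R"]).T@np.array(c["t"]);print("cam",cc.round())
p0=list(b2w(B,(-130,-20)))+[B[2]+90]
p,f,M,roi=fit(im,c,p0);print("former",p.round(2),f,"in bed",w2b(B,p).round(2))
G=cv2.resize(im[110:250,240:410],None,fx=4.2,fy=4.2,interpolation=cv2.INTER_CUBIC)
def dr(P,col):
    q=((proj(P,c)-[240,110]+.5)*4.2-.5).astype(np.int32);cv2.polylines(G,[q],True,col,1)
dr(place(B,pl,0),(0,255,0));dr(place(p,np.array(FOOT)[[1,3,7,5]],10),(0,255,255));dr(place(p,BOSS[21:],10),(255,255,0))
for y in(105,-105): dr(place(B,[(-45+4*np.cos(t),y+4*np.sin(t),72) for t in np.arange(0,6.3,.5)],0),(0,0,255))
dr(place(B,[(0,140,42),(0,-140,42),(0,-140,10),(0,140,10)],0),(255,0,255))
cv2.imwrite("pics/fit1.png",G)
print({k:v for k,v in observe().items() if 'tip' in k})
E
```

```text
bed [674.16 -39.46  -8.14] res [ 0.01  0.31 -0.01  0.11  0.17 -0.11 -0.16 -0.26]
cam [318.  17. 891.]
former [529.48 -37.49  79.64] 0.06489823334560177 in bed [-143.5   -18.52   87.77]
{}
```

View pics/fit1.png

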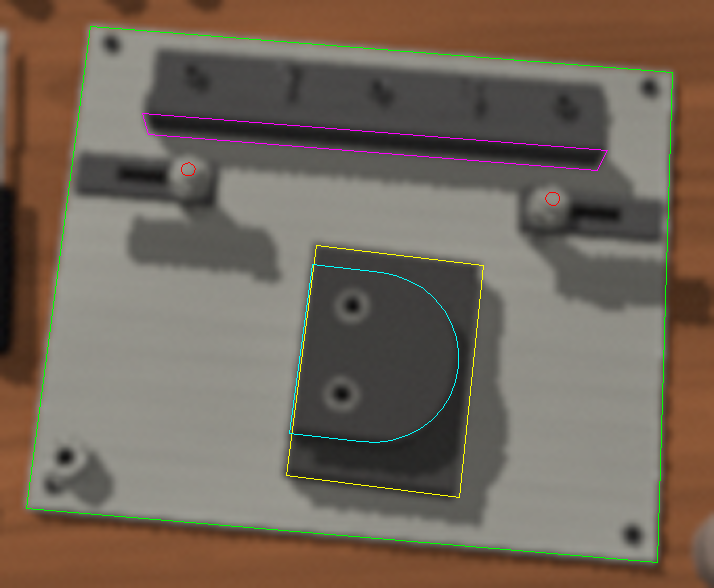

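The crop confirms it: dark grey, round front and two cores, with the flat back facing left. The fitted outlines lie on the image edges. The former is at bed (-143, -18), turned 88°, and its front face is on the right. I will push the near end of that front face with closed fingertips to turn it clockwise, then push it square into the fence with the open fingers as a fork.

```bash
cat >> h.py <<'E'
def st():
    s=observe();R=np.array(s["tool_rot"]);B=np.load("bed.npy")
    yaw=np.degrees(np.arctan2(R[1,0],R[0,0]));t=np.array(s["tool_pos"])
    return s,t,yaw,B
def go(bx,by,z,byaw):
    "print slide in tool axes / turn needed to bring TCP to bed coords"
    s,t,yaw,B=st();w=b2w(B,(bx,by));a=np.radians(yaw);d=w-t[:2]
    rz=-np.radians((byaw+B[2]-yaw+180)%360-180)
    print("clk %.2f"%s["clock"],"tcp bed",w2b(B,t[:2]).round(1),"z %.1f"%t[2],"yaw-bed %.1f"%(yaw-B[2]),"| need x %.1f y %.1f z %.1f rz %.3f"%(np.cos(a)*d[0]+np.sin(a)*d[1],np.sin(a)*d[0]-np.cos(a)*d[1],t[2]-z,rz),"F",np.round(s["contact_force"],1))
E
R='{"jaw":0,"slide":[38.8,-38.3,0],"delta_rot":[0,0,0]}'
python3 -m jog '[{"jaw":0,"slide":[38.8,-38.3,0],"delta_rot":[0,0,0]},{"jaw":0,"slide":[38.8,-38.3,0],"delta_rot":[0,0,0]},{"jaw":0,"slide":[38.8,-38.3,0],"delta_rot":[0,0,0]},{"jaw":0,"slide":[38.8,-38.3,0],"delta_rot":[0,0,0]},{"jaw":0,"slide":[38.8,-38.3,0],"delta_rot":[0,0,0]}]' 40
python3 -m jog '[{"jaw":0,"slide":[38.8,-38.3,0],"delta_rot":[0,0,0]},{"jaw":0,"slide":[38.8,-38.3,0],"delta_rot":[0,0,0]},{"jaw":0,"slide":[38.8,-38.3,0],"delta_rot":[0,0,0]},{"jaw":0,"slide":[38.8,-38.3,0],"delta_rot":[0,0,0]},{"jaw":0,"slide":[38.8,-38.3,0],"delta_rot":[0,0,0]}]'
python3 -m jog '[{"jaw":0,"slide":[0,0,20],"delta_rot":[0,0,-0.187]},{"jaw":0,"slide":[0,0,20],"delta_rot":[0,0,-0.187]},{"jaw":0,"slide":[0,0,20],"delta_rot":[0,0,-0.187]},{"jaw":0,"slide":[0,0,20],"delta_rot":[0,0,-0.187]},{"jaw":0,"slide":[0,0,20],"delta_rot":[0,0,-0.187]}]'
python3 -c "
from h import *
go(-203,-92,60,88)"
```

```text
clock: 0.72
tool_pos: [356.7, -345.6, 249.9]
tool_rot: [[0.922, 0.387, -0.0], [0.387, -0.922, 0.0], [-0.0, -0.0, -1.0]]
contact_force: [0.1, 0.3, 0.7]
grip_width: 0.0
grip_force: 0.0
clock: 1.35
tool_pos: [461.2, -94.2, 250.0]
tool_rot: [[0.922, 0.387, -0.0], [0.387, -0.922, -0.0], [-0.0, 0.0, -1.0]]
contact_force: [0.6, -0.4, 0.6]
grip_width: 0.3
grip_force: 0.0
clock: 1.98
tool_pos: [460.6, -95.8, 149.3]
tool_rot: [[0.23, 0.973, -0.001], [0.973, -0.23, 0.0], [-0.0, -0.001, -1.0]]
contact_force: [1.0, -0.5, 0.5]
grip_width: 0.1
grip_force: 0.0
clk 1.98 tcp bed [-203.4  -86. ] z 149.3 yaw-bed 84.9 | need x -6.0 y 0.9 z 89.3 rz -0.055 F [ 1.  -0.5  0.5]
```

```bash
python3 -m jog '[{"jaw":0,"slide":[-2,0,20],"delta_rot":[0,0,-0.02]},{"jaw":0,"slide":[-2,0,20],"delta_rot":[0,0,-0.02]},{"jaw":0,"slide":[-2,0,20],"delta_rot":[0,0,-0.02]},{"jaw":0,"slide":[0,0,20],"delta_rot":[0,0,0]},{"jaw":0,"slide":[0,0,19],"delta_rot":[0,0,0]}]' | grep -v rot
python3 -m jog '[{"jaw":0,"slide":[0,0,2],"delta_rot":[0,0,0]},{"jaw":0,"slide":[0,0,2],"delta_rot":[0,0,0]},{"jaw":0,"slide":[0,0,2],"delta_rot":[0,0,0]},{"jaw":0,"slide":[0,0,2],"delta_rot":[0,0,0]},{"jaw":0,"slide":[0,0,2],"delta_rot":[0,0,0]}]' | grep -v rot
python3 -c "
from h import *
go(-203,-92,37,88)
im=grab_frame('side');cv2.imwrite('pics/s1.png',cv2.resize(im[150:250,230:400],None,fx=4.5,fy=4.5,interpolation=cv2.INTER_CUBIC))"
```

```text
clock: 2.6
tool_pos: [459.3, -101.8, 50.3]
contact_force: [-1.2, -1.4, -0.1]
grip_width: 0.1
grip_force: 0.0
clock: 3.22
tool_pos: [460.1, -101.8, 41.5]
contact_force: [-0.8, 1.1, 0.2]
grip_width: -0.2
grip_force: 0.0
clk 3.23 tcp bed [-203.1  -92. ] z 41.5 yaw-bed 87.9 | need x -0.0 y 0.1 z 4.5 rz -0.001 F [-0.8  1.1  0.2]
```

View pics/s1.png

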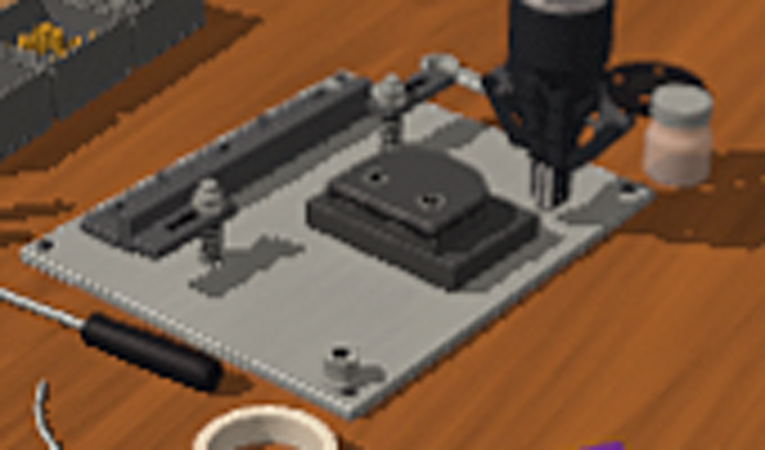

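The shut fingertips stand just above the bed to the right of the former's near end, at crop (548,208), clear of the jar and the former.

```bash
python3 -m jog '[{"jaw":0,"slide":[2,0,1.2],"delta_rot":[0,0,0]},{"jaw":0,"slide":[2,0,1.2],"delta_rot":[0,0,0]},{"jaw":0,"slide":[2,0,1.2],"delta_rot":[0,0,0]},{"jaw":0,"slide":[3,0,1.2],"delta_rot":[0,0,0]},{"jaw":0,"slide":[3,0,0.5],"delta_rot":[0,0,0]}]' | grep -E 'clock|pos|contact'
python3 -m jog '[{"jaw":0,"slide":[2,0,0],"delta_rot":[0,0,0]},{"jaw":0,"slide":[3,-2.5,0],"delta_rot":[0,0,0.04]},{"jaw":0,"slide":[4,-3.5,0],"delta_rot":[0,0,0.06]},{"jaw":0,"slide":[4.8,-4.3,0],"delta_rot":[0,0,0.07]},{"jaw":0,"slide":[4.8,-4.3,0],"delta_rot":[0,0,0.07]}]' | grep -E 'clock|pos|contact'
python3 -m jog '[{"jaw":0,"slide":[4.8,-4.3,0],"delta_rot":[0,0,0.07]},{"jaw":0,"slide":[4.8,-4.3,0],"delta_rot":[0,0,0.07]},{"jaw":0,"slide":[4.8,-4.3,0],"delta_rot":[0,0,0.07]},{"jaw":0,"slide":[4.8,-4.3,0],"delta_rot":[0,0,0.07]},{"jaw":0,"slide":[4.8,-4.3,0],"delta_rot":[0,0,0.07]}]' | grep -E 'clock|pos|contact'
cat > look.py <<'E'
from h import *
import sys
a=list(map(float,sys.argv[2:5])) # guess in bed coords
c=camera_model("top");go(-110,0,36,0);s,t,yaw,B=st();im=grab_frame("top")
p0=list(b2w(B,a[:2]))+[a[2]+B[2]]
p,f,M,roi=fit(im,c,p0);np.save("former.npy",p);b=w2b(B,p)
print("former in bed",b.round(1),"misfit %.3f"%f)
d=w2b(B,t[:2])-b[:2];r=np.radians(b[2]);print("tcp in former",np.round([np.cos(r)*d[0]+np.sin(r)*d[1],-np.sin(r)*d[0]+np.cos(r)*d[1]],1))
G=cv2.resize(im[100:260,230:420],None,fx=4,fy=4,interpolation=cv2.INTER_CUBIC)
def dr(P,col):
    q=((proj(P,c)-[230,100]+.5)*4-.5).astype(np.int32);cv2.polylines(G,[q],True,col,1)
dr(place(p,np.array(FOOT)[[1,3,7,5]],10),(0,255,255));dr(place(p,BOSS[21:],10),(255,255,0))
cv2.imwrite(sys.argv[1],G)
E
python3 look.py pics/l1.png -138 -12 57
```

```text
clock: 3.9
tool_pos: [462.0, -89.6, 35.9]
contact_force: [-0.1, -0.6, 0.1]
clock: 4.53
tool_pos: [452.6, -69.6, 36.1]
contact_force: [0.7, -3.4, -0.5]
clock: 5.15
tool_pos: [445.9, -38.5, 36.0]
contact_force: [-1.6, -4.4, 2.8]
clk 5.15 tcp bed [-226.1  -31.3] z 36.0 yaw-bed 53.9 | need x 93.7 y 75.4 z -0.0 rz 0.941 F [-1.6 -4.4  2.8]
former in bed [-145.2  -11.6   62.7] misfit 12.502
tcp in former [-54.7  62.9]
```

View pics/l1.png

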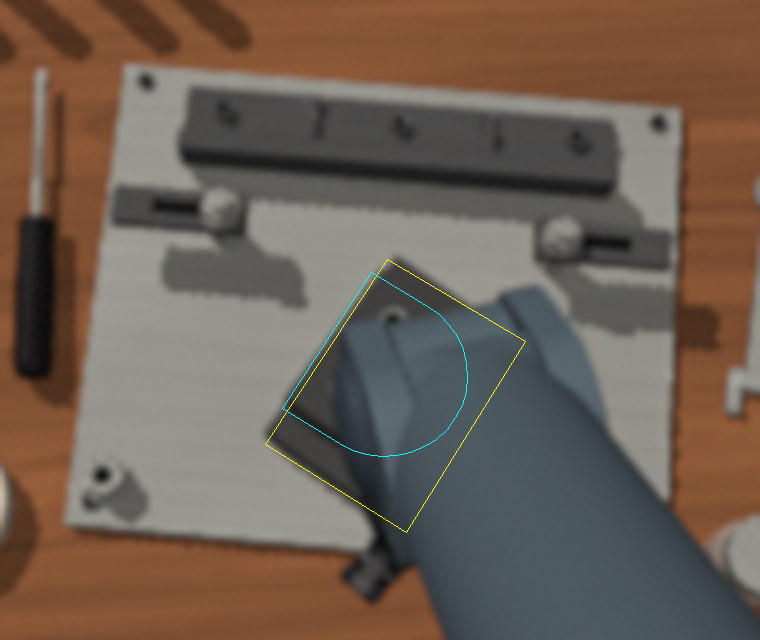

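The arm hides much of the former, but its left edge, from (385,260) to (267,443), shows it turned to about 60° as planned. The spare nut at (100,478) is clear. I'll continue the arc.

```bash
python3 -m jog '[{"jaw":0,"slide":[5,-4.3,0],"delta_rot":[0,0,0.07]},{"jaw":0,"slide":[5,-4.3,0],"delta_rot":[0,0,0.07]},{"jaw":0,"slide":[5,-4.3,0],"delta_rot":[0,0,0.07]},{"jaw":0,"slide":[5,-4.3,0],"delta_rot":[0,0,0.07]},{"jaw":0,"slide":[5,-4.3,0],"delta_rot":[0,0,0.07]}]' | grep -E 'clock|pos|contact'
python3 -m jog '[{"jaw":0,"slide":[5,-4.3,0],"delta_rot":[0,0,0.07]},{"jaw":0,"slide":[5,-4.3,0],"delta_rot":[0,0,0.07]},{"jaw":0,"slide":[5,-4.3,0],"delta_rot":[0,0,0.07]},{"jaw":0,"slide":[3,-2.5,0],"delta_rot":[0,0,0.04]},{"jaw":0,"slide":[0,0,0],"delta_rot":[0,0,0]}]' | grep -E 'clock|pos|contact'
python3 look.py pics/l2.png -132 -5 22
```

```text
clock: 5.82
tool_pos: [450.8, -5.6, 35.5]
contact_force: [-3.7, -3.3, 4.2]
clock: 6.45
tool_pos: [462.2, 16.5, 35.2]
contact_force: [-6.0, -0.8, 3.1]
clk 6.45 tcp bed [-217.8   25.4] z 35.2 yaw-bed 19.9 | need x 92.7 y 60.5 z -0.8 rz 0.347 F [-6.  -0.8  3.1]
former in bed [-167.4  -40.7  104.2] misfit 7.882
tcp in former [76.5 32.6]
```

```bash
python3 -m jog '[{"jaw":0,"slide":[-20,0,0],"delta_rot":[0,0,0]},{"jaw":0,"slide":[-10,0,-40],"delta_rot":[0,0,0]},{"jaw":85,"slide":[-10,50,-35],"delta_rot":[0,0,0]},{"jaw":85,"slide":[-10,60,0],"delta_rot":[0,0,0]},{"jaw":85,"slide":[-10,60,0],"delta_rot":[0,0,0]}]' | grep -E 'clock|pos|contact'
python3 look.py pics/l2.png -132 -5 22
```

```text
clock: 7.12
tool_pos: [442.8, -164.2, 112.7]
contact_force: [0.3, 0.9, -1.0]
clk 7.12 tcp bed [-211.4 -156.2] z 112.7 yaw-bed 19.9 | need x 148.5 y -112.4 z 76.7 rz 0.347 F [ 0.3  0.9 -1. ]
former in bed [-138.1   -9.1   24.3] misfit 0.115
tcp in former [-127.4 -104. ]
```

View pics/l2.png

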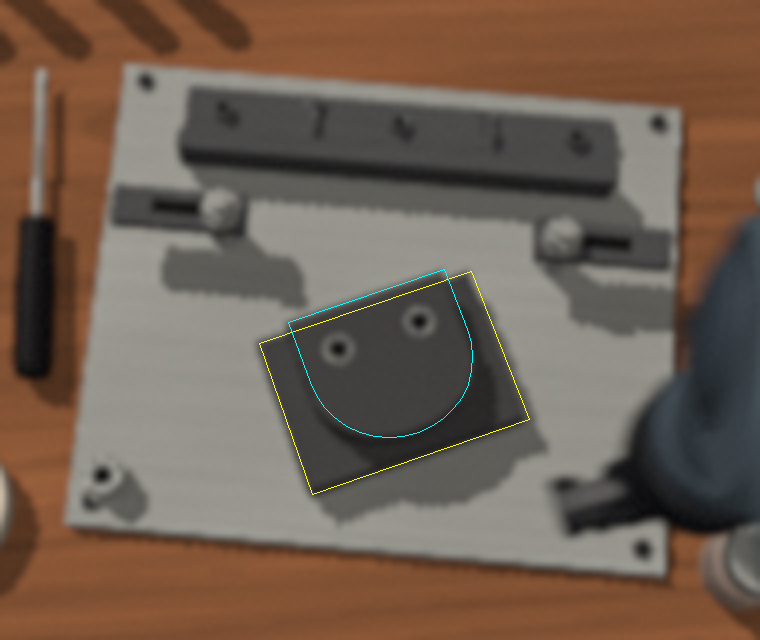

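The view is clear and the fit is good. The former is at bed (-138, -9), turned 24°, with its back edge from (260,343) to (472,272). Nothing else has moved. Next is the open-finger fork on the front face.

```bash
python3 -c "
from h import *
go(-206,-40,36,24.3)"
```

```text
clk 7.17 tcp bed [-210.7 -167. ] z 112.9 yaw-bed 19.2 | need x 46.2 y -118.4 z 76.9 rz -0.089 F [-0.  -5.9  1.1]
```

```bash
python3 -m jog '[{"jaw":85,"slide":[15.4,-39.5,0],"delta_rot":[0,0,-0.03]},{"jaw":85,"slide":[15.4,-39.5,0],"delta_rot":[0,0,-0.03]},{"jaw":85,"slide":[15.4,-39.5,10],"delta_rot":[0,0,-0.03]},{"jaw":85,"slide":[0,0,35],"delta_rot":[0,0,0]},{"jaw":85,"slide":[0,0,30],"delta_rot":[0,0,0]}]' | grep -E 'clock|pos|contact|width'
python3 -m jog '[{"jaw":85,"slide":[0,0,2],"delta_rot":[0,0,0]},{"jaw":85,"slide":[0,0,2],"delta_rot":[0,0,0]},{"jaw":85,"slide":[0,0,2],"delta_rot":[0,0,0]},{"jaw":85,"slide":[0,0,0],"delta_rot":[0,0,0]},{"jaw":85,"slide":[0,0,0],"delta_rot":[0,0,0]}]' | grep -E 'clock|pos|contact'
python3 -c "
from h import *
go(-206,-40,30,24.3)
im=grab_frame('side');cv2.imwrite('pics/s2.png',cv2.resize(im[150:250,230:400],None,fx=4.5,fy=4.5,interpolation=cv2.INTER_CUBIC))"
```

```text
clock: 7.8
tool_pos: [459.9, -35.0, 35.7]
contact_force: [0.3, -0.7, 0.7]
grip_width: 84.9
clock: 8.43
tool_pos: [458.5, -36.4, 30.6]
contact_force: [0.5, -0.3, 0.0]
clk 8.43 tcp bed [-213.9  -27.5] z 30.6 yaw-bed 24.9 | need x 1.9 y 14.7 z 0.6 rz 0.011 F [ 0.5 -0.3  0. ]
```

View pics/s2.png

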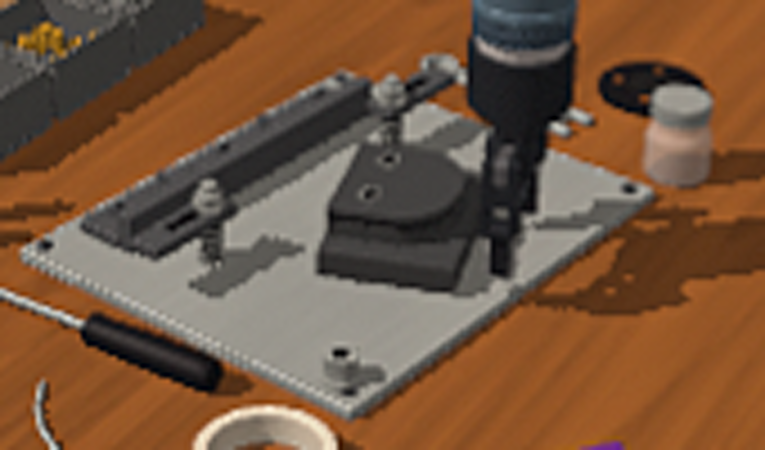

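The fork stands close to the front face. The left fingertip ends at crop (500,272), at the plate's near edge. I'll work out its height from that pixel.

```bash
python3 -c "
from h import *
s,t,yaw,B=st();a=np.radians(yaw);c=camera_model('side')
f=t[:2]-50*np.array([np.sin(a),-np.cos(a)])
x=np.array([np.cos(a),np.sin(a)])
for z in(10,14,18,22,26): print(z,((proj([[*f,z],[*(f+11*x),z],[*(f-11*x),z]],c)-[230,150]+.5)*4.5-.5).round(0).tolist())
"
python3 -m jog '[{"jaw":85,"slide":[0,6,0],"delta_rot":[0,0,0]},{"jaw":85,"slide":[0,7,0],"delta_rot":[0,0,0]},{"jaw":85,"slide":[0,0,0],"delta_rot":[0,0,0]},{"jaw":85,"slide":[0,0,0],"delta_rot":[0,0,0]},{"jaw":85,"slide":[0,0,0],"delta_rot":[0,0,0]}]' | grep -E 'clock|pos|contact'
python3 -c "
from h import *
go(-206,-40,30,24.3)"
```

```text
10 [[497.0, 299.0], [482.0, 296.0], [513.0, 301.0]]
14 [[498.0, 294.0], [482.0, 292.0], [513.0, 296.0]]
18 [[498.0, 289.0], [482.0, 287.0], [513.0, 291.0]]
22 [[498.0, 284.0], [483.0, 282.0], [514.0, 286.0]]
26 [[498.0, 279.0], [483.0, 277.0], [514.0, 282.0]]
clock: 9.1
tool_pos: [461.7, -48.6, 29.9]
contact_force: [0.0, -0.7, -0.7]
clk 9.10 tcp bed [-209.1  -39.1] z 29.9 yaw-bed 24.9 | need x 2.4 y 2.1 z -0.1 rz 0.011 F [ 0.  -0.7 -0.7]
```

```bash
python3 -m jog '[{"jaw":85,"slide":[0,1,2],"delta_rot":[0,0,0]},{"jaw":85,"slide":[0,1,2],"delta_rot":[0,0,0]},{"jaw":85,"slide":[1,0,2],"delta_rot":[0,0,0]},{"jaw":85,"slide":[3,0,1],"delta_rot":[0,0,0]},{"jaw":85,"slide":[4,0,1],"delta_rot":[0,0,0]}]' | grep -E 'clock|pos|contact'
python3 -m jog '[{"jaw":85,"slide":[3,0,0],"delta_rot":[0,0,0]},{"jaw":85,"slide":[3,0,0],"delta_rot":[0,0,0]},{"jaw":85,"slide":[3,-2,0],"delta_rot":[0,0,0.03]},{"jaw":85,"slide":[4,-2.4,0],"delta_rot":[0,0,0.04]},{"jaw":85,"slide":[4,-2.4,0],"delta_rot":[0,0,0.04]}]' | grep -E 'clock|pos|contact'
python3 -m jog '[{"jaw":85,"slide":[4,-2.4,0],"delta_rot":[0,0,0.04]},{"jaw":85,"slide":[4,-2.4,0],"delta_rot":[0,0,0.04]},{"jaw":85,"slide":[4,-2.4,0],"delta_rot":[0,0,0.04]},{"jaw":85,"slide":[4,-2.4,0],"delta_rot":[0,0,0.04]},{"jaw":85,"slide":[4,-2.4,0],"delta_rot":[0,0,0.04]}]' | grep -E 'clock|pos|contact'
python3 -c "
from h import *
go(-130,0,22,0)"
```

```text
clock: 9.72
tool_pos: [470.3, -48.2, 21.9]
contact_force: [-0.5, 0.5, -0.6]
clock: 10.35
tool_pos: [478.8, -37.9, 20.8]
contact_force: [-9.1, -1.0, 6.9]
clock: 10.98
tool_pos: [489.6, -23.8, 19.1]
contact_force: [-18.8, -0.9, 13.4]
clk 10.97 tcp bed [-184.9  -10.6] z 19.1 yaw-bed 7.0 | need x 55.8 y -3.8 z -2.9 rz 0.123 F [-18.8  -0.9  13.4]
```

```bash
python3 -m jog '[{"jaw":85,"slide":[4,-2.4,-0.5],"delta_rot":[0,0,0.04]},{"jaw":85,"slide":[4,-2.4,-0.5],"delta_rot":[0,0,0.04]},{"jaw":85,"slide":[4,-2.4,-0.5],"delta_rot":[0,0,0.04]},{"jaw":85,"slide":[4,0,-0.5],"delta_rot":[0,0,0]},{"jaw":85,"slide":[4,0,-0.5],"delta_rot":[0,0,0]}]' | grep -E 'clock|pos|contact'
python3 -m jog '[{"jaw":85,"slide":[4,0,-0.3],"delta_rot":[0,0,0]},{"jaw":85,"slide":[4,0,0],"delta_rot":[0,0,0]},{"jaw":85,"slide":[2,0,0],"delta_rot":[0,0,0]},{"jaw":85,"slide":[0,0,0],"delta_rot":[0,0,0]},{"jaw":85,"slide":[0,0,0],"delta_rot":[0,0,0]}]' | grep -E 'clock|pos|contact'
python3 -c "
from h import *
go(-130,0,22,0)"
```

```text
clock: 11.6
tool_pos: [513.3, -17.0, 20.5]
contact_force: [-9.6, 0.5, -3.2]
clock: 12.22
tool_pos: [523.9, -18.5, 20.8]
contact_force: [-7.7, 0.3, -3.9]
clk 12.22 tcp bed [-151.7   -0.5] z 20.8 yaw-bed 0.3 | need x 21.7 y -0.4 z -1.2 rz 0.004 F [-7.7  0.3 -3.9]
```

```bash
python3 -m jog '[{"jaw":85,"slide":[-20,0,0],"delta_rot":[0,0,0]},{"jaw":85,"slide":[-10,0,-45],"delta_rot":[0,0,0]},{"jaw":85,"slide":[0,50,-35],"delta_rot":[0,0,0]},{"jaw":85,"slide":[0,60,0],"delta_rot":[0,0,0]},{"jaw":85,"slide":[0,60,0],"delta_rot":[0,0,0]}]' | grep -E 'clock|pos|contact'
python3 look.py pics/l3.png -91 0 0
```

```text
clock: 12.85
tool_pos: [481.1, -184.8, 106.0]
contact_force: [0.3, 0.7, -0.4]
clk 12.85 tcp bed [-170.5 -171.2] z 106.0 yaw-bed 0.3 | need x 61.4 y -170.8 z 70.0 rz 0.005 F [ 0.3  0.7 -0.4]
former in bed [-93.9  -2.    0.5] misfit 0.168
tcp in former [ -78.2 -168.5]
```

View pics/l3.png

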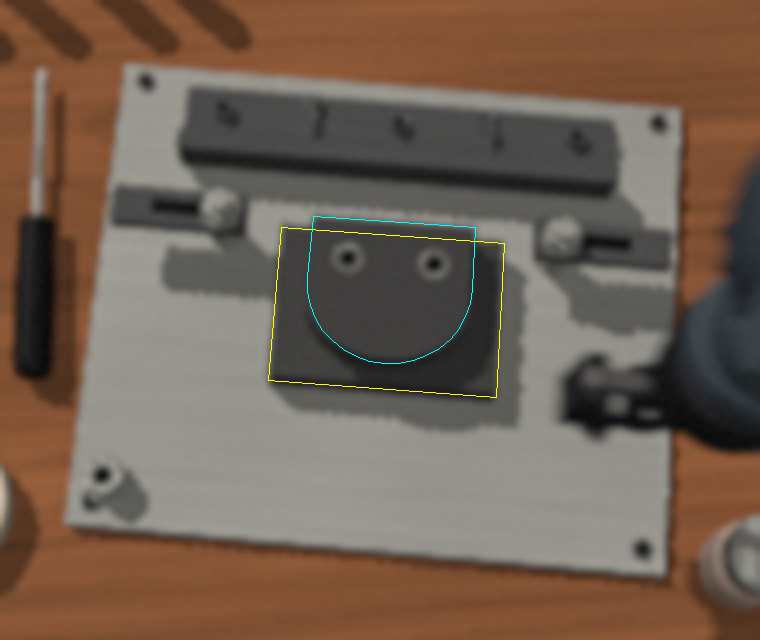

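It now sits straight, at bed (-94, -2) and turned 0.5°, between the studs at (222,208) and (562,237), 44 mm short of the fence. I'll bring the fork back and push it straight home, slowing towards the end.

```bash
python3 -m jog '[{"jaw":85,"slide":[0,-57,0],"delta_rot":[0,0,0]},{"jaw":85,"slide":[0,-57,0],"delta_rot":[0,0,0]},{"jaw":85,"slide":[0,-56,10],"delta_rot":[0,0,0]},{"jaw":85,"slide":[0,0,40],"delta_rot":[0,0,0]},{"jaw":85,"slide":[0,0,30],"delta_rot":[0,0,0]}]' | grep -E 'clock|pos|contact'
python3 -m jog '[{"jaw":85,"slide":[4,0,0],"delta_rot":[0,0,0]},{"jaw":85,"slide":[4,0,0],"delta_rot":[0,0,0]},{"jaw":85,"slide":[4,0,0],"delta_rot":[0,0,0]},{"jaw":85,"slide":[3,0,0],"delta_rot":[0,0,0]},{"jaw":85,"slide":[0,0,0],"delta_rot":[0,0,0]}]' | grep -E 'clock|pos|contact'
python3 -c "
from h import *
go(-111,-2,22,0)"
```

```text
clock: 13.52
tool_pos: [503.6, -13.1, 23.8]
contact_force: [0.4, 0.3, 0.6]
clock: 14.15
tool_pos: [519.6, -17.3, 25.5]
contact_force: [0.1, 0.3, 0.0]
clk 14.15 tcp bed [-156.2    0. ] z 25.5 yaw-bed 0.3 | need x 45.2 y 2.2 z 3.5 rz 0.004 F [0.1 0.3 0. ]
```

```bash
python3 -m jog '[{"jaw":85,"slide":[0,1,1.5],"delta_rot":[0,0,0.004]},{"jaw":85,"slide":[2,0,1.5],"delta_rot":[0,0,0]},{"jaw":85,"slide":[3,0,0],"delta_rot":[0,0,0]},{"jaw":85,"slide":[4,0,-0.2],"delta_rot":[0,0,0]},{"jaw":85,"slide":[4,0,-0.2],"delta_rot":[0,0,0]}]' | grep -E 'clock|pos|contact'
python3 -m jog '[{"jaw":85,"slide":[4,0,-0.2],"delta_rot":[0,0,0]},{"jaw":85,"slide":[4,0,-0.2],"delta_rot":[0,0,0]},{"jaw":85,"slide":[4,0,-0.2],"delta_rot":[0,0,0]},{"jaw":85,"slide":[3,0,0],"delta_rot":[0,0,0]},{"jaw":85,"slide":[3,0,0],"delta_rot":[0,0,0]}]' | grep -E 'clock|pos|contact'
python3 -m jog '[{"jaw":85,"slide":[2,0,0],"delta_rot":[0,0,0]},{"jaw":85,"slide":[2,0,0],"delta_rot":[0,0,0]},{"jaw":85,"slide":[1.5,0,0],"delta_rot":[0,0,0]},{"jaw":85,"slide":[1,0,0],"delta_rot":[0,0,0]},{"jaw":85,"slide":[0,0,0],"delta_rot":[0,0,0]}]' | grep -E 'clock|pos|contact'
python3 -c "
from h import *
go(-111,-2,22,0)"
```

```text
clock: 14.78
tool_pos: [523.6, -18.8, 20.6]
contact_force: [-16.4, 2.5, 11.4]
clock: 15.4
tool_pos: [537.3, -21.1, 19.8]
contact_force: [-18.7, 3.1, 11.5]
clock: 16.02
tool_pos: [544.1, -22.1, 19.8]
contact_force: [-16.4, 2.8, 8.9]
clk 16.02 tcp bed [-131.2   -1.2] z 19.8 yaw-bed 0.1 | need x 20.2 y 0.8 z -2.2 rz 0.002 F [-16.4   2.8   8.9]
```

```bash
python3 -m jog '[{"jaw":85,"slide":[2,0,-0.6],"delta_rot":[0,0,0]},{"jaw":85,"slide":[2.5,0,-0.4],"delta_rot":[0,0,0]},{"jaw":85,"slide":[2.5,0,-0.2],"delta_rot":[0,0,0]},{"jaw":85,"slide":[2.5,0,0],"delta_rot":[0,0,0]},{"jaw":85,"slide":[2.5,0,0],"delta_rot":[0,0,0]}]' | grep -E 'clock|pos|contact'
python3 -m jog '[{"jaw":85,"slide":[1.5,0,0],"delta_rot":[0,0,0]},{"jaw":85,"slide":[1,0,0],"delta_rot":[0,0,0]},{"jaw":85,"slide":[1,0,0],"delta_rot":[0,0,0]},{"jaw":85,"slide":[1,0,0],"delta_rot":[0,0,0]},{"jaw":85,"slide":[1,0,0],"delta_rot":[0,0,0]}]' | grep -E 'clock|pos|contact'
python3 -c "
from h import *
go(-111,-2,22,0)"
```

```text
clock: 16.65
tool_pos: [557.2, -24.2, 20.0]
contact_force: [-11.1, 1.4, -0.1]
clock: 17.27
tool_pos: [562.6, -25.0, 20.0]
contact_force: [-11.3, 2.3, 0.6]
clk 17.27 tcp bed [-112.5   -1.5] z 20.0 yaw-bed 0.1 | need x 1.5 y 0.5 z -2.0 rz 0.001 F [-11.3   2.3   0.6]
```

```bash
python3 -m jog '[{"jaw":85,"slide":[0.8,0,0],"delta_rot":[0,0,0]},{"jaw":85,"slide":[0.8,0,0],"delta_rot":[0,0,0]},{"jaw":85,"slide":[0.8,0,0],"delta_rot":[0,0,0]},{"jaw":85,"slide":[0.8,0,0],"delta_rot":[0,0,0]},{"jaw":85,"slide":[0.5,0,0],"delta_rot":[0,0,0]}]' | grep -E 'clock|pos|contact'
python3 -c "
from h import *
go(-111,-2,22,0)"
```

```text
clock: 17.9
tool_pos: [564.6, -25.3, 20.0]
contact_force: [-15.6, 2.4, 6.0]
clk 17.90 tcp bed [-110.5   -1.5] z 20.0 yaw-bed 0.1 | need x -0.5 y 0.5 z -2.0 rz 0.001 F [-15.6   2.4   6. ]
```

```bash
for i in 1; do python3 -m jog '[{"jaw":85,"slide":[0.6,0,-0.1],"delta_rot":[0,0,0]},{"jaw":85,"slide":[0.6,0,-0.1],"delta_rot":[0,0,0]},{"jaw":85,"slide":[0.6,0,-0.1],"delta_rot":[0,0,0]},{"jaw":85,"slide":[0.6,0,-0.1],"delta_rot":[0,0,0]},{"jaw":85,"slide":[0,0,0],"delta_rot":[0,0,0]}]' | grep -E 'clock|pos|contact'; done
python3 -m jog '[{"jaw":85,"slide":[0.6,0,-0.1],"delta_rot":[0,0,0]},{"jaw":85,"slide":[0.6,0,-0.1],"delta_rot":[0,0,0]},{"jaw":85,"slide":[0.6,0,-0.1],"delta_rot":[0,0,0]},{"jaw":85,"slide":[0,0,0],"delta_rot":[0,0,0]},{"jaw":85,"slide":[0,0,0],"delta_rot":[0,0,0]}]' | grep -E 'clock|pos|contact'
python3 -c "
from h import *
go(-111,-2,22,0)"
```

```text
clock: 18.52
tool_pos: [564.6, -25.3, 20.0]
contact_force: [-19.1, 2.3, 7.9]
clock: 19.15
tool_pos: [564.6, -25.3, 20.0]
contact_force: [-21.3, 3.1, 9.9]
clk 19.15 tcp bed [-110.5   -1.5] z 20.0 yaw-bed 0.1 | need x -0.5 y 0.5 z -2.0 rz 0.001 F [-21.3   3.1   9.9]
```

```bash
python3 -m jog '[{"jaw":85,"slide":[1.5,0,-0.3],"delta_rot":[0,0,0]},{"jaw":85,"slide":[1.5,0,-0.3],"delta_rot":[0,0,0]},{"jaw":85,"slide":[1.5,0,-0.3],"delta_rot":[0,0,0]},{"jaw":85,"slide":[1,0,0],"delta_rot":[0,0,0]},{"jaw":85,"slide":[0,0,0],"delta_rot":[0,0,0]}]' | grep -E 'clock|pos|contact'
python3 -c "
from h import *
go(-111,-2,22,0);print(np.round(observe()['torque'],2))"
```

```text
clock: 19.77
tool_pos: [564.6, -25.3, 20.0]
contact_force: [-29.7, 4.0, 17.2]
clk 19.77 tcp bed [-110.5   -1.4] z 20.0 yaw-bed 0.0 | need x -0.5 y 0.6 z -2.0 rz 0.001 F [-29.7   4.   17.2]
[ 0.98  5.7  -0.17]
```

The force rises with no motion and the moment about z is near zero, so both ends bear on the fence. I'll ease off and look.

```bash
python3 -m jog '[{"jaw":85,"slide":[-4,0,0],"delta_rot":[0,0,0]},{"jaw":85,"slide":[-4,0,0],"delta_rot":[0,0,0]},{"jaw":85,"slide":[-5,0,0],"delta_rot":[0,0,0]},{"jaw":85,"slide":[-10,0,0],"delta_rot":[0,0,0]},{"jaw":85,"slide":[-20,0,0],"delta_rot":[0,0,0]}]' | grep -E 'clock|pos|contact'
python3 -m jog '[{"jaw":85,"slide":[-10,0,-30],"delta_rot":[0,0,0]},{"jaw":85,"slide":[-10,0,-50],"delta_rot":[0,0,0]},{"jaw":85,"slide":[0,55,-20],"delta_rot":[0,0,0]},{"jaw":85,"slide":[0,60,0],"delta_rot":[0,0,0]},{"jaw":85,"slide":[0,60,0],"delta_rot":[0,0,0]}]' | grep -E 'clock|pos|contact'
python3 -m jog '[{"jaw":85,"slide":[0,20,-20],"delta_rot":[0,0,0]},{"jaw":85,"slide":[0,20,-20],"delta_rot":[0,0,0]},{"jaw":85,"slide":[0,0,0],"delta_rot":[0,0,0]},{"jaw":85,"slide":[0,0,0],"delta_rot":[0,0,0]},{"jaw":85,"slide":[0,0,0],"delta_rot":[0,0,0]}]' | grep -E 'clock|pos|contact'
python3 - <<'E'
from h import *
a=grab_frame("top")[100:260,230:420];b=grab_frame("side")[160:240,230:390]
a=cv2.resize(a,(570,480),interpolation=cv2.INTER_CUBIC)[:300];b=cv2.resize(b,(600,300),interpolation=cv2.INTER_CUBIC)
G=np.zeros((600,600,3),np.uint8);G[:300,:570]=a;G[300:]=b;cv2.imwrite("pics/end.png",G)
E
```

```text
clock: 20.4
tool_pos: [545.9, -21.9, 26.5]
contact_force: [-0.3, 0.3, 0.5]
clock: 21.02
tool_pos: [501.1, -194.4, 127.8]
contact_force: [0.5, -0.2, 0.4]
clock: 21.65
tool_pos: [493.5, -229.9, 164.6]
contact_force: [-0.7, -0.2, 0.7]
```

View pics/end.png

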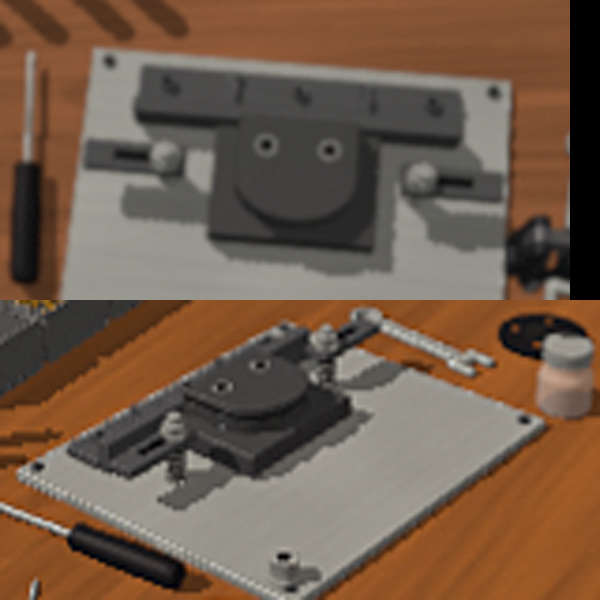

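In both views the former's back lies against the fence, (150,120)–(460,140) in the top view. It sits between the studs at (165,157) and (422,180), its front edge (208,237)–(375,250) is parallel to the fence, and the screwdriver, spanner, jar, disc and nut in view look untouched. I'm handing in the job.

```bash
python3 -c "
from station import *
print(sign_off())"
```

```text
the job is handed in; nothing more can be done
None
```

The former sits between the two clamp studs, near the middle, with its back against the fence; I pushed it there with fingertips only, left the arm clear and handed the job in at about 22 s, though sign-off returned no verdict.

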